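Line up and bolt down the seed feeder

ROBOT

A 6-joint arm with a two-finger parallel gripper is mounted at the origin on the work surface. World frame = base frame: x ahead of the robot, y to its left, z up, the work surface at z = 0. Lengths are in mm, angles in degrees, forces in N, time in s.
With the tool pointing down it reaches from about 350 to 950 mm from the base axis. Payload 17.4 kg.
Tool frame: the origin (TCP) lies at the very end of the fingers, on their centre line; the grasp point (between the pads) lies 19 mm behind it (tcp_to_grasp is the distance from the TCP to the grasp point, in mm); z points along the fingers, y is the line along which they close (so a half turn about z gives the same grasp; the last joint's range is limited). The gripper opens to 93 mm and grips with 3 to 60 N. Pads are 15 mm wide; open, the fingers measure 128 mm over their backs; the gripper's body (75 mm by 188 mm) begins 65 mm behind the grasp point.
Start: joints at [-76.536, 6.646, 82.598, -0, 90.757, -2.166], TCP at [181.855, -650.047, 218.646] pointing down, gripper open.
Joint ranges: [-162.19, 162.19], [-47.58, 125.68], [4.15, 143.07], [-65.23, 245.23], [0.69, 171.88], [-170.13, 170.13]. Speed limits (degrees/s): [108.29, 108.29, 127.2, 180, 180, 180].

INTERFACE

Orientations are given as a 3x3 rotation matrix whose columns are the frame's x, y, z axes.
In Python, from cell import * gives the robot as it stands.
- The arm moves only by the tool jog_arm, never from a script. Its argument "motion" is a list of rows, each a list of 2 entries, a list of its own where there are three numbers: the shift along the tool's x, y, z in units of 0.06 m (1.0 is 0.06 m), then the turn, a rotation vector about the tool's x, y, z in units of 0.08 rad (1.0 is 0.08 rad). A call has 1 to 5 rows; each row shifts and turns the commanded pose from where the row before left it, along the tool's axes as they then stand; what a row does not reach is not made up. A row lasts 1/8 s, in which the tool goes at most 62.5 mm and 10.7 degrees, less where a joint would pass 70% of its speed; a pose out of reach is approached as far as the arm can. A call with a number of a shift or a turn outside -1 to 1 is refused whole. A call with a gripper value outside its range is refused whole. "grip" is the closure, from 0 (fully open) to 1 (shut), set as the call begins (left out, the last holds). The fingers move at their own pace and stop on an object; the grip force is fixed at half the most. Time passes only in rows, so rows that do not move let the fingers close. It gives the time, the measured TCP pose, the force, the opening and the grip force at its end, in the units of the state.
- state(): the state, without advancing time (a new reading comes with each control period).
- camera(name): name is "side" or "top"; returns a dict with "pixels" (480x640x3 uint8, blue, green, red), "range_z" (480x640 float32, mm along the optical axis (not along the pixel's ray), 0 where there is no reading), "fx", "fy", "cx", "cy" (pixels), "R" (3x3) and "t" (3): a world point X has camera coordinates R X + t. Camera axes: x right, y down, z forward; pixel columns grow to the right and rows downward; lengths in mm; the calibration is good to about 2 mm. A picture is of the moment at which its call begins.
- close_job(): hands the job in; it is judged then, once.
The state is a dict: "time": time; "joints": joint angles; "joint_vel": joint speeds; "joint_torque": joint torques, N m; "position": TCP position; "ee_rot": TCP orientation; "force": force on the tool from outside, world axes, zero at the start; "ft_torque": the same for the moment, N m; "gripper_width": finger opening in mm; "grip_force": force on a finger pad.
Only numpy, scipy, OpenCV 4.12 (cv2) and the standard library are available. Lean on these libraries where they do the work, as an engineer would, in place of code of your own. Each camera call takes 0.05 s, during which the arm holds its last target. There are 200 camera calls.

TASK

The seed feeder's mounting plate has swung out of line with the hole in its mount. Take the tapered drift from the rack, push it fully home through both holes so that it levers the plate into line, and put it back in its own place in the rack. Then take the long-shanked bolt from the rack, seat it fully home through both holes with its collar flat on the plate, and let go.

Things in the scene. Friction and masses are not known exactly. Their poses are not given: they have to be found in the camera images.
- drift: Tapered steel drift, tip down in an open grey rack: top z = 93 mm, three 34 mm holes 75 mm apart, in a row along y within 0.25 rad. Origin: centre of its collar's underside, on the rack; z up its axis. Collar 46 mm wide, 6 thick. Round handle 26 mm wide, up to 72 above the origin, tallest in the rack. Below: 29 mm wide for 6 mm, then tapering to a 7 mm wide tip 66 below the origin. 0.25-0.46 kg
- bolt: Long plain steel bolt, hanging in another hole of that rack. Origin: centre of its collar's underside, on the rack; z up its axis. Collar 46 mm wide, 6 thick; round head 30 mm wide, up to 41 mm above the origin; shank 24 mm wide, 58 mm long. 0.25-0.46 kg. The rack's third piece is a stub bolt, not wanted: shank 20 mm long, low dark head 40 mm wide, up to 20 mm above the rack
- base_hole (a point): Mouth centre (z = 58 mm) of the upright hole in the fixed aluminium mount: 34 mm wide, 58 mm deep to the bench, partly hidden by the plate lying on the mount. Never moves. x axis: along the mount, away from the robot, to the plate's pivot 150 mm off and the black feeder bowl beyond (rim 118 mm above the bench); z up
- plate_hole (a point): Centre, on the upper face (z = 70 mm), of the matching 34 mm hole in the feeder's steel plate, 12 mm thick, 84 wide, flat on the mount. It swings about a pivot 150 mm from the hole, is stiff (about 5 N at the hole) and stays where left. It starts 13-18 mm out of line sideways: the opening right through is midway between the hole centres, 16-21 mm wide
There are look-alikes about, which are no part of the job. Leave any orange or pink look-alike of the drift alone.

How it is judged:
By the outcome, as a careful person would: the job done as asked, in the order asked, and still so for the second after the job is handed in, with the robot touching nothing.
It also fails if it takes over 72 s, if anything falls off the work surface, if the arm or the gripper's body presses on something with over 40 N, if the wrist force passes 120 N, or if a joint passes its speed limit or range.

## Working session

There is one attempt and no reset: what is moved stays moved. The work goes in short steps, Python scripts to look and compute and a tool call to move; the robot and the scene stay as the last step left them, time stands still between calls to the robot, and variables do not carry over. Pictures are saved under pics/ and viewed, at most 10 in all, crops included, and the job is handed in when it is done.

Besides the shell and the picture viewer there is one more tool, called after "Call:" as name(argument=value, ...) on one line, values as JSON. jog_arm: Moves the arm, as the interface text tells. Shifts and turns lie within -1 to 1; 1 stands for 0.06 m of shift or 0.08 rad of turn. Its arguments: {"type":"object","properties":{"motion":{"type":"array"},"grip":{"type":"number"}},"required":["motion"]}

```bash
mkdir -p pics; ls; python3 - <<'E'
from cell import *
import cv2,numpy as np
s=state();print(s)
for n in("top","side"):
    c=camera(n);cv2.imwrite(f"pics/{n}0.png",c["pixels"]);np.savez(f"{n}0.npz",**c)
    print(n,c["fx"],c["fy"],c["cx"],c["cy"],np.round(c["R"],4).tolist(),c["t"])
E
```

```text
pics
{'time': 0.0, 'joints': array([-7.65348745e+01,  6.67338720e+00,  8.26328785e+01, -1.23085723e-03,
        9.07568261e+01, -2.16820612e+00]), 'joint_vel': array([ 0.00023467,  0.02543707,  0.00383418, -0.03338644,  0.06220166,
       -0.12151633]), 'joint_torque': array([ 8.04464344e-05, -7.21269250e+01, -6.22615743e+01,  7.79870991e-02,
        2.38955364e-02, -7.91228058e-05]), 'position': array([ 181.81248975, -649.85631106,  217.94493674]), 'ee_rot': array([[ 9.63006037e-01,  2.69479676e-01, -2.77298910e-04],
       [ 2.69479818e-01, -9.63005447e-01,  1.06588853e-03],
       [ 2.01949339e-05, -1.10118355e-03, -9.99999393e-01]]), 'force': array([ 0.41235424,  0.16423901, -0.1505866 ]), 'ft_torque': array([-0.00718117,  0.02000665, -0.01332847]), 'grip_force': 0.0, 'gripper_width': 93.18837148685668}
top 581.2645305094997 581.2645305094997 324.76783069708614 246.02026254933634 [[0.0095, -0.9999, -0.0064], [-0.9799, -0.0081, -0.1993], [0.1992, 0.0082, -0.9799]] [  3.54242374 547.35035866 989.97391941]
side 470.11352985158754 470.11352985158754 327.9621989276434 238.76807065674706 [[-0.9801, -0.1978, -0.0146], [-0.1054, 0.5817, -0.8065], [0.168, -0.789, -0.591]] [528.13616622 173.92391767 880.30115678]
```

View pics/top0.png

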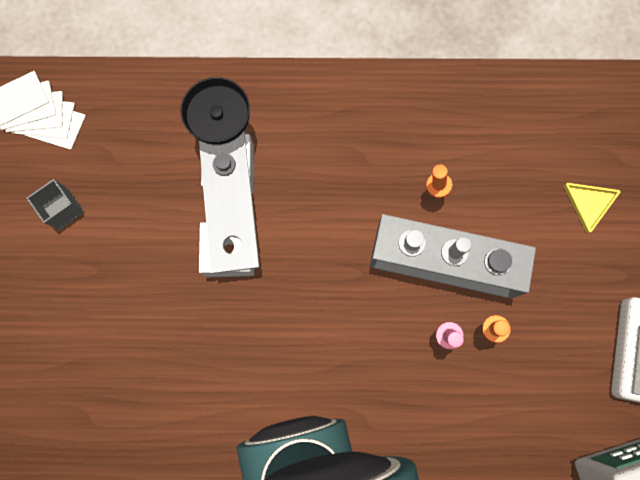

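View pics/side0.png

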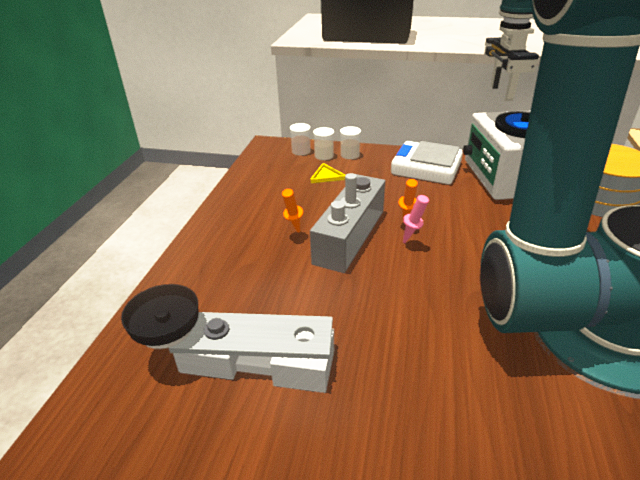

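Candidates for the drift are the grey middle rack piece, top (460,243); the grey left piece, top (414,238), a shorter bolt; the dark stub (499,260); orange pieces (440,175) and (497,328); and the pink piece (453,338). The grey one in the middle is tallest, so that is the drift. I'll check it with heights and a close crop.

```bash
cat > h.py <<'E'
import numpy as np,cv2
def pts(c):
    v,u=np.mgrid[0:480,0:640]; z=c["range_z"].astype(float)
    P=np.stack([(u-c["cx"])/c["fx"]*z,(v-c["cy"])/c["fy"]*z,z],-1)
    W=(P-c["t"])@c["R"]; W[z==0]=np.nan; return W
def ray(c,u,v,h):
    d=np.array([(u-c["cx"])/c["fx"],(v-c["cy"])/c["fy"],1])@c["R"]; o=-c["t"]@c["R"]
    return o+d*(h-o[2])/d[2]
def blobs(c,W,lo,hi,box,amin=20):
    x0,y0,x1,y1=box; m=np.zeros((480,640),np.uint8)
    with np.errstate(invalid='ignore'): m[y0:y1,x0:x1]=((W[...,2]>lo)&(W[...,2]<hi))[y0:y1,x0:x1]
    n,l,s,ce=cv2.connectedComponentsWithStats(m)
    return [(l==i) for i in range(1,n) if s[i,4]>=amin]
E
python3 - <<'E'
from h import *
c=dict(np.load("top0.npz"));W=pts(c);d=dict(np.load("side0.npz"));V=pts(d)
def rep(c,W,lo,hi,box,tag,h=None):
    for b in blobs(c,W,lo,hi,box):
        k=np.argwhere(b)[:,::-1].astype(np.float32); (u,v),r=cv2.minEnclosingCircle(k)
        print(tag,len(k),"px",round(u),round(v),"r",round(r,1),"mean",W[b].mean(0).round(1),"ray",ray(c,u,v,h or W[b][:,2].mean()).round(1))
R=(370,200,540,300)
rep(c,W,155,175,R,"drift top",165);rep(c,W,127,140,R,"bolt top",134);rep(c,W,106,118,R,"stub",113);rep(c,W,96,104,R,"collar",99);rep(c,W,88,95.5,R,"rack",93)
P=(180,70,270,290)
rep(c,W,65,75,P,"plate",70);rep(c,W,76,100,P,"pivot?");rep(c,W,53,62,P,"mount",58);rep(c,W,108,125,P,"bowl",118)
S=(300,160,400,270)
rep(d,V,155,175,S,"s drift top",165);rep(d,V,127,140,S,"s bolt top",134);rep(d,V,106,118,S,"s stub",113)
a=cv2.resize(c["pixels"][200:310,365:545],None,fx=4,fy=4,interpolation=2)[:300]
b=cv2.resize(c["pixels"][205:280,190:270],None,fx=4,fy=4,interpolation=2)
e=cv2.resize(d["pixels"][305:395,265:345],None,fx=4,fy=4,interpolation=2)[:300]
o=np.zeros((600,720,3),np.uint8);o[:300,:720]=a;o[300:600,:320]=b;o[300:600,360:680]=e
cv2.imwrite("pics/crop1.png",o)
E
```

```text
drift top 203 px 462 245 r 8.1 mean [ 528.3 -213.3  164.4] ray [ 528.2 -213.3  165. ]
bolt top 248 px 414 239 r 9.0 mean [ 544.4 -140.7  133.7] ray [ 544.4 -140.5  134. ]
bolt top 35 px 458 249 r 7.6 mean [ 523.9 -207.   134. ] ray [ 528.5 -212.2  134. ]
stub 25 px 409 244 r 7.4 mean [ 536.  -133.2  112.5] ray [ 539.3 -134.9  113. ]
stub 29 px 454 253 r 6.7 mean [ 523.1 -205.7  111.7] ray [ 525.3 -209.7  113. ]
stub 440 px 499 261 r 12.3 mean [ 512.8 -286.7  112.6] ray [ 512. -286.  113.]
collar 241 px 410 242 r 14.8 mean [ 539.2 -137.    98.8] ray [ 546.1 -139.2   99. ]
collar 278 px 454 253 r 13.5 mean [ 524.4 -209.1   99.2] ray [ 528.1 -213.4   99. ]
collar 116 px 498 263 r 14.8 mean [ 506.5 -278.    99.1] ray [ 511.2 -288.9   99. ]
rack 5051 px 455 253 r 82.3 mean [ 527.8 -214.    92.7] ray [ 529.2 -216.6   93. ]
plate 5403 px 227 202 r 72.3 mean [615.  182.8  70. ] ray [622.8 185.1  70. ]
pivot? 2528 px 216 113 r 31.4 mean [784.1 208.1  96. ] ray [783.5 207.6  96. ]
pivot? 24 px 230 140 r 10.5 mean [731.3 178.4  96. ] ray [732.7 179.1  96. ]
pivot? 295 px 223 164 r 11.3 mean [69
[... 378 characters left out ...]
501.1 155.6  58.4] ray [501.9 158.8  58. ]
bowl 677 px 215 110 r 34.8 mean [789.8 211.7 115.3] ray [779.7 205.8 118. ]
bowl 103 px 216 112 r 6.3 mean [779.8 205.9 110.2] ray [775.4 203.9 118. ]
s drift top 90 px 350 178 r 5.8 mean [ 529.  -210.5  163.1] ray [ 528.2 -204.   165. ]
s bolt top 57 px 350 188 r 5.6 mean [ 528.  -205.9  133.9] ray [ 529.  -211.7  134. ]
s bolt top 119 px 337 206 r 7.0 mean [ 544.6 -137.9  133.4] ray [ 543.7 -134.3  134. ]
s stub 132 px 362 182 r 7.2 mean [ 511.4 -284.3  112.8] ray [ 511.2 -282.7  113. ]
s stub 46 px 350 197 r 5.4 mean [ 528.2 -205.9  112.2] ray [ 528.4 -209.7  113. ]
s stub 61 px 338 214 r 7.0 mean [ 543.4 -131.4  112.1] ray [ 543.9 -137.4  113. ]
```

View pics/crop1.png

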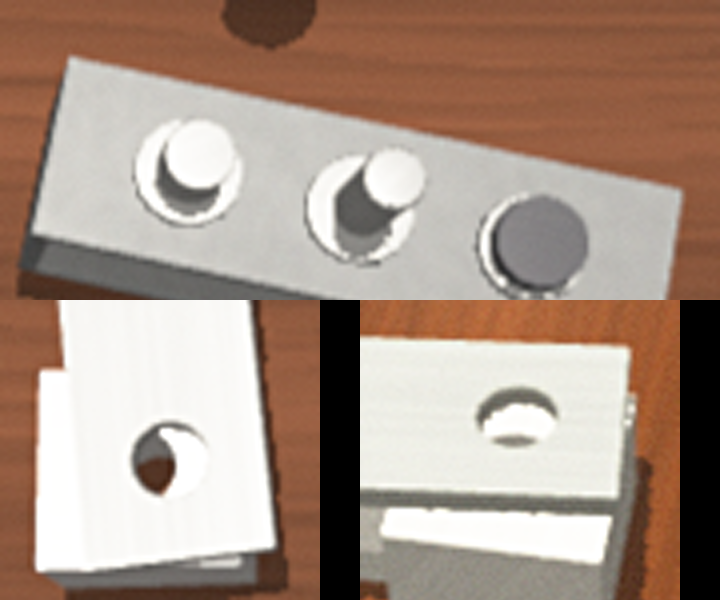

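The crop shows the grey middle piece as the tallest in the rack, with a handle top near (462,245), so it is the drift. The bolt is at its left (414,239) and the low dark stub at its right. The plate hole is near (232,245), with the mount's bright face covering its right part, so the base hole lies to the left (+y). Next I'll measure the holes.

```bash
python3 - <<'E'
from h import *
from scipy.optimize import least_squares
c=dict(np.load("top0.npz"));W=pts(c)
g=c["pixels"].astype(int)
# plate hole: points below plate level inside, upsampled mask
zz=np.where(np.isnan(W[...,2]),0,W[...,2])
m=((zz<64))[225:265,215:250].astype(np.uint8)
n,l,s,ce=cv2.connectedComponentsWithStats(m)
for i in range(1,n):
    if s[i,4]>80:
        k=np.argwhere(l==i)[:,::-1]+[215,225]; print("hole comp",len(k),k.min(0),k.max(0),k.mean(0), ray(c,*k.mean(0),70).round(1))
gray=cv2.cvtColor(c["pixels"],cv2.COLOR_BGR2GRAY)
for v in range(232,258): print(v,' '.join(f"{a:3d}" for a in gray[v,218:247]),'|',' '.join(f"{int(a):2d}" for a in zz[v,222:244]))
# mount left edge: largest col transition from wood to bright for rows 228..266
e=[]
for v in range(228,266):
    r=gray[v,190:212].astype(float); j=np.argmax(np.diff(r)); d=np.diff(r)[max(j-1,0):j+2]; u=190+max(j-1,0)+0.5+(d*np.arange(len(d))).sum()/d.sum(); e.append(ray(c,u,v,58)[:2])
e=np.array(e); p=np.polyfit(e[:,0],e[:,1],1); print("mount edge slope",p,"res",np.std(e[:,1]-np.polyval(p,e[:,0])))
e=[]
for v in range(180,262):
    r=gray[v,240:268].astype(float); j=np.argmin(np.diff(r)); e.append(ray(c,240+j+.5,v,70)[:2])
e=np.array(e); p=np.polyfit(e[:,0],e[:,1],1); print("plate right edge slope",p,np.std(e[:,1]-np.polyval(p,e[:,0])))
E
```

```text
hole comp 272 [223 236] [241 255] [231.91176471 245.26838235] [544.3 173.   70. ]
232 249 249 249 248 248 247 246 247 248 249 246 246 247 250 249 248 247 247 247 248 249 248 248 249 249 250 250 250 249 | 70 68 73 67 70 68 71 73 67 70 67 71 68 72 67 70 70 71 72 70 70 68
233 249 249 248 248 249 248 246 247 249 249 248 248 249 252 252 250 248 249 249 249 249 248 248 249 249 250 250 250 249 | 71 70 67 68 69 68 72 69 65 68 70 71 69 67 70 69 71 73 70 69 67 68
234 249 249 249 248 248 248 246 247 249 251 252 252 247 247 247 246 247 251 251 250 250 249 248 248 249 249 250 249 249 | 72 71 69 69 67 70 68 71 69 71 72 69 67 67 64 69 70 68 72 70 70 67
235 248 249 249 248 249 248 247 248 252 250 239 229 198 184 177 178 193 224 239 247 252 251 248 248 249 249 250 250 250 | 72 70 71 66 66 70 72 74 68 67 69 72 68 72 69 70 70 73 71 71 68 72
236 248 250 249 248 249 248 249 252 250 222 160 117 118 121 121 108 108 124 151 199 240 251 250 249 249 249 250 250 249 | 69 69 70 69 68 70 73 66 68 68 61 67 67 69 69 67 69 67 68 69 70 72
237 248 249 249 248 249 250 252 246 211 140  90 109 238 255 255 211 166 156 15
[... 3307 characters left out ...]
55 249 249 249 251 249 248 248 249 249 251 253 255 250 246 245 248 249 249 247 248 249 250 250 250 249 249 251 250 251 | 68 69 69 70 70 69 72 67 72 70  0 71 66 69 66 70 71 70 71 69 69 69
256 250 249 249 250 250 248 248 249 248 249 250 251 250 248 247 249 250 249 248 248 249 250 250 250 250 250 250 250 251 | 68 69 68 68 69 70 71 69 71 70 69 69 70 69 69 72 68 67 69 71 69 69
257 249 249 249 250 249 249 248 248 248 248 250 250 249 248 248 249 250 249 248 248 249 250 251 250 249 249 250 251 251 | 70 71 71 71 70 68 67 70 69 71 68 70 68 68 68 70 64 70 68 71 70 69
mount edge slope [2.95975900e-02 2.18544044e+02] res 0.1465060898428192
plate right edge slope [ 0.1384408 54.4973061] 0.5145126194994711
```

```bash
python3 - <<'E'
from h import *
c=dict(np.load("top0.npz"));d=dict(np.load("side0.npz"))
print("plate",ray(c,232.1,244.5,70).round(1),"base",ray(c,223.9,246.2,58).round(1),"pivot",ray(c,223,164,84).round(1), "scale px",[np.linalg.norm(ray(c,232,244,70)-ray(c,233,244,70)),np.linalg.norm(ray(c,232,244,70)-ray(c,232,245,70))])
print("side plate ellipse", [ray(d,u,v,70).round(1) for u,v in((294.0,328),(314.8,329),(304.5,326.5),(304.5,333.7))])
g=cv2.cvtColor(d["pixels"],cv2.COLOR_BGR2GRAY)
for v in range(322,344): print(v,*g[v,290:320])
E
```

```text
plate [545.7 172.8  70. ] base [544.9 189.4  58. ] pivot [690.6 192.9  84. ] scale px [np.float64(1.7767589798365748), np.float64(1.8128633464147215)]
side plate ellipse [array([564.3, 163. ,  70. ]), array([528.7, 158.6,  70. ]), array([547.4, 156.3,  70. ]), array([543.5, 172.3,  70. ])]
322 239 238 237 237 237 238 236 236 237 236 236 238 237 236 238 236 238 236 238 237 238 236 236 239 236 238 236 237 237 236
323 238 237 236 237 238 237 238 237 238 238 238 238 237 238 237 238 237 237 238 236 239 238 238 237 237 237 238 237 237 238
324 234 237 239 238 238 238 236 239 235 237 238 237 238 239 238 239 240 238 238 237 238 237 237 236 237 237 237 237 238 238
325 237 236 236 235 236 236 236 239 237 237 239 239 239 238 239 240 241 239 239 238 240 237 238 236 239 239 237 237 238 237
326 236 236 237 234 236 235 236 238 238 234 234 231 224 213 210 203 214 225 232 235 239 238 237 237 236 236 235 235 237 236
327 237 235 235 238 237 237 241 236 231 204 177 167 147 148 139 139 144 151 165 195 229 236 236 237 234 235 235 235 235 235
328 235 235 235 235 237 237 235 213 166 135 124 116 114 109 105 1
[... 1213 characters left out ...]
 239 234 225 225 218 225 244 251 254 255 255 253 245 238 238 235 236 236 235 236
339 236 235 235 237 235 235 240 233 206 177 165 153 151 153 150 147 167 186 204 236 249 245 236 234 233 235 235 235 237 234
340 238 235 238 235 238 236 235 226 190 149 137 132 133 130 140 137 135 143 177 219 234 238 234 235 238 235 235 236 236 235
341 239 238 238 239 237 237 236 237 232 226 209 182 171 166 170 179 186 210 227 234 235 236 234 235 232 235 233 235 236 234
342 240 239 239 238 239 238 239 239 238 240 241 236 235 235 236 238 236 237 241 238 237 237 235 235 236 237 236 236 235 236
343 239 239 239 238 236 239 238 239 240 240 240 241 242 241 239 241 240 241 239 240 239 238 240 240 240 239 241 239 239 239
```

Call:
jog_arm(motion=[[[0.6,-0.6,0],[0,0,0.85]],[[0.6,-0.6,0],[0,0,0.85]],[[0.6,-0.6,0],[0,0,0.85]],[[0.6,-0.6,0],[0,0,0.86]],[[0.6,-0.6,0],[0,0,0]]], grip=0.45)

```text
time: 0.72
position: [335.6, -446.7, 218.5]
ee_rot: [[1.0, -0.001, -0.0], [-0.001, -1.0, 0.0], [-0.0, -0.0, -1.0]]
force: [0.4, 0.5, 0.3]
gripper_width: 51.6
grip_force: 0.0
```

Call:
jog_arm(motion=[[[0.64,-0.78,0],[0,0,0]],[[0.64,-0.78,0],[0,0,0]],[[0.64,-0.78,0],[0,0,0]],[[0.64,-0.78,0],[0,0,0]],[[0.6,-0.7,0],[0,0,0]]])

```text
time: 1.35
position: [525.5, -217.0, 218.5]
ee_rot: [[1.0, 0.0, -0.0], [0.0, -1.0, 0.0], [-0.0, -0.0, -1.0]]
force: [0.5, 0.0, 0.1]
gripper_width: 51.1
grip_force: 0.0
```

Call:
jog_arm(motion=[[[0,0,0],[0,0,0]]])

```text
time: 1.48
position: [526.1, -216.3, 218.1]
ee_rot: [[1.0, 0.004, -0.001], [0.004, -1.0, 0.001], [-0.001, -0.001, -1.0]]
force: [-0.3, -0.1, -0.2]
gripper_width: 50.9
grip_force: 0.0
```

Call:
jog_arm(motion=[[[0.035,-0.065,0.2],[0,0,0]],[[0,0,0.5],[0,0,0]],[[0,0,0.5],[0,0,0]],[[0,0,0.4],[0,0,0]],[[0,0,0.1],[0,0,0]]])

```text
time: 2.1
position: [525.2, -215.6, 114.4]
ee_rot: [[1.0, -0.002, -0.003], [-0.002, -1.0, 0.001], [-0.003, -0.001, -1.0]]
force: [-0.0, 0.3, 1.1]
gripper_width: 51.1
grip_force: 0.0
```

Call:
jog_arm(motion=[[[0,0,0],[0,0,0]],[[0,0,0],[0,0,0]],[[0,0,0],[0,0,0]],[[0,0,0],[0,0,0]]], grip=1)

```text
time: 2.6
position: [527.0, -215.3, 117.5]
ee_rot: [[1.0, -0.0, 0.001], [-0.0, -1.0, -0.001], [0.001, 0.001, -1.0]]
force: [-0.6, -1.9, 5.9]
gripper_width: 25.8
grip_force: 30.0
```

```bash
cat >> h.py <<'E'
def avg(state,camera,n=4):
    P=[];F=[]
    for i in range(n): camera("side"); s=state(); P.append(s["position"]);F.append(s["force"])
    print("t",round(s["time"],2),"pos",np.mean(P,0).round(1),"sd",np.std(P,0).round(2),"F",np.mean(F,0).round(1),"w",round(s["gripper_width"],1))
E
python3 - <<'E'
from cell import *
from h import *
avg(state,camera)
c=camera("top");W=pts(c)
for b in blobs(c,W,155,175,(440,220,490,260)): print(W[b].mean(0))
E
```

```text
t 2.8 pos [ 527.  -215.3  117.5] sd [0.01 0.01 0.02] F [-0.4 -1.6  5.9] w 25.6
```

Call:
jog_arm(motion=[[[0,0,-0.2],[0,0,0]],[[0,0,-0.5],[0,0,0]],[[0,0,-0.7],[0,0,0]],[[0,0,-0.6],[0,0,0]],[[0,0,-0.3],[0,0,0]]])

```text
time: 3.48
position: [526.9, -215.0, 256.9]
ee_rot: [[1.0, 0.0, 0.002], [0.0, -1.0, -0.001], [0.002, 0.001, -1.0]]
force: [0.5, -0.3, -2.7]
gripper_width: 26.0
grip_force: 30.0
```

```bash
python3 - <<'E'
from cell import *
from h import *
avg(state,camera,3)
s=camera("side");c=camera("top");np.savez("side1.npz",**s);np.savez("top1.npz",**c)
a=s["pixels"][20:320,200:500];b=c["pixels"][100:400,330:630]
cv2.imwrite("pics/lift.png",np.hstack([a,b]))
E
```

```text
t 3.62 pos [ 526.9 -215.1  256.3] sd [0.19 0.07 1.59] F [-0.  -0.4 -1.7] w 25.8
```

View pics/lift.png

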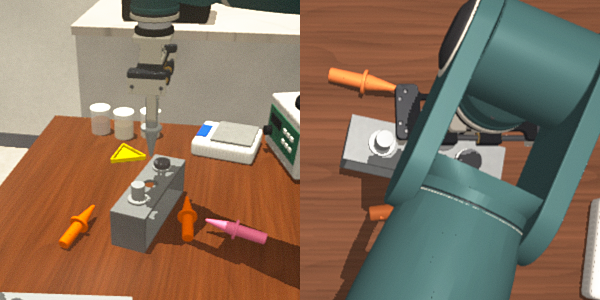

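The side picture shows the drift held upright, tip near (350,177), and the bolt and stub still in the rack. The orange and pink look-alikes, which had been balancing on their tips, have toppled by themselves clear of the arm. I'll check the drift's axis against the TCP.

```bash
python3 - <<'E'
from h import *
for n in("side1","top1"):
    d=dict(np.load(n+".npz"));V=pts(d)
    m=(abs(V[...,0]-527)<45)&(abs(V[...,1]+215)<45)&(V[...,2]>160)&(V[...,2]<250)
    for lo in range(162,250,8):
        k=m&(V[...,2]>=lo)&(V[...,2]<lo+8)
        if k.sum()>8: 
            q=np.argwhere(k); u=(q[:,1].min()+q[:,1].max())/2; print(n,lo,k.sum(),V[k].mean(0).round(1),"u",u,q[:,1].min(),q[:,1].max(),"v",q[:,0].mean().round(1))
    pj=d["R"]@np.array([526.9,-215.1,200])+d["t"]; print("proj axis z200",d["cx"]+d["fx"]*pj[0]/pj[2],d["cy"]+d["fy"]*pj[1]/pj[2])
    pj=d["R"]@np.array([526.9,-215.1,166])+d["t"]; print("proj axis z166",d["cx"]+d["fx"]*pj[0]/pj[2],d["cy"]+d["fy"]*pj[1]/pj[2])
E
```

```text
side1 170 13 [ 529.5 -211.7  173.9] u 350.0 348 352 v 172.7
side1 178 15 [ 528.8 -210.1  182.2] u 350.0 347 353 v 169.7
side1 186 21 [ 528.8 -207.9  190. ] u 350.5 347 354 v 167.0
side1 194 27 [ 528.6 -207.1  198.3] u 350.0 346 354 v 163.7
side1 202 27 [ 527.6 -205.8  206.3] u 350.5 346 355 v 160.6
side1 210 34 [ 528.5 -205.   214. ] u 350.5 345 356 v 157.5
side1 218 38 [ 528.2 -203.5  222. ] u 350.0 344 356 v 154.4
side1 226 31 [ 527.3 -198.5  231.5] u 350.5 340 361 v 151.4
side1 234 129 [ 527.8 -205.4  237. ] u 350.5 340 361 v 147.5
side1 242 40 [ 528.1 -204.1  246. ] u 350.5 345 356 v 143.8
proj axis z200 351.60982893575215 161.3491618777056
proj axis z166 351.3775060693053 175.2349426322164
top1 226 21 [ 509.4 -215.7  232.8] u 475.0 469 481 v 248.4
top1 234 41 [ 510.2 -215.8  235.4] u 476.0 469 483 v 247.6
proj axis z200 468.8348707327235 241.43016076420687
proj axis z166 463.81230179157694 245.82708888012266
```

Call:
jog_arm(motion=[[[0.06,-0.5,0],[0,0,0]],[[0.06,-0.9,0],[0,0,0]],[[0.06,-0.9,0],[0,0,0]],[[0.06,-0.9,0],[0,0,0]],[[0.03,-0.9,0],[0,0,0]]])

```text
time: 4.35
position: [542.3, 32.7, 253.0]
ee_rot: [[1.0, -0.0, -0.002], [-0.0, -1.0, 0.0], [-0.002, -0.0, -1.0]]
force: [1.6, -0.8, -3.1]
gripper_width: 25.6
grip_force: 30.0
```

Call:
jog_arm(motion=[[[0,-0.9,0.3],[0,0,0]],[[0,-0.9,0.3],[0,0,0]],[[0,-0.5,0.4],[0,0,0]],[[0,-0.2,0.2],[0,0,0]],[[0,0,0],[0,0,0]]])

```text
time: 4.97
position: [542.3, 180.8, 181.1]
ee_rot: [[1.0, 0.001, -0.003], [0.001, -1.0, -0.001], [-0.003, 0.001, -1.0]]
force: [-0.7, 0.8, -1.7]
gripper_width: 25.8
grip_force: 30.0
```

Call:
jog_arm(motion=[[[0,0,0],[0,0,0]],[[0,0,0],[0,0,0]]])

```text
time: 5.22
position: [543.3, 180.1, 183.6]
ee_rot: [[1.0, -0.001, 0.001], [-0.001, -1.0, 0.0], [0.001, -0.0, -1.0]]
force: [0.1, 0.5, -3.6]
gripper_width: 25.7
grip_force: 30.0
```

```bash
python3 - <<'E'
from cell import *
from h import *
avg(state,camera,2)
s=camera("side");c=camera("top");np.savez("side2.npz",**s);np.savez("top2.npz",**c)
a=cv2.resize(s["pixels"][250:370,240:380],None,fx=4,fy=4)[:480,:480];b=cv2.resize(c["pixels"][200:300,180:260],None,fx=4,fy=4)
o=np.zeros((480,800,3),np.uint8);o[:,:480]=a;o[:400,480:]=b
cv2.imwrite("pics/over.png",o)
for P in((545,172.6,70),(544,189,58),(543.3+1.5,180.1,93),(545,180.1,70)):
    pj=s["R"]@np.array(P)+s["t"];print(P,s["cx"]+s["fx"]*pj[0]/pj[2],s["cy"]+s["fy"]*pj[1]/pj[2])
E
```

```text
t 5.33 pos [543.2 180.3 183.4] sd [0.04 0.06 0.07] F [ 0.6 -0.3 -2.3] w 25.8
(545, 172.6, 70) 303.5792244405987 333.72639714067657
(544, 189, 58) 302.1478095365845 345.97498417529425
(544.8, 180.1, 93) 301.9791741705395 327.5260717719757
(545, 180.1, 70) 302.51169507980745 337.0406323149819
```

View pics/over.png

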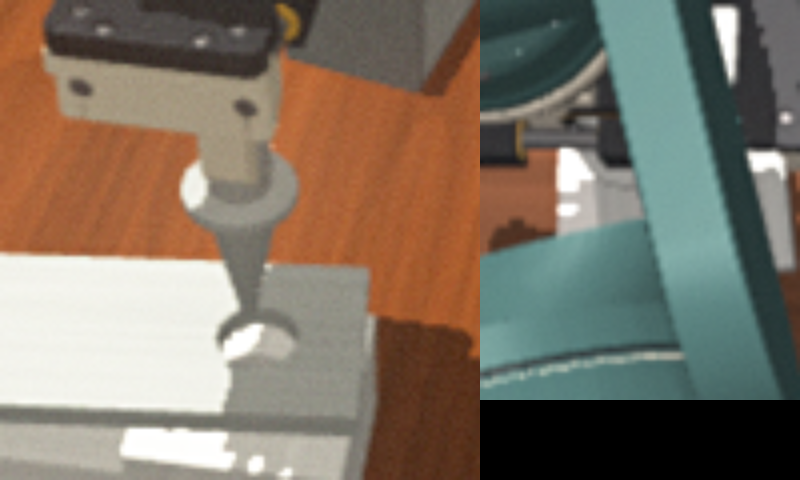

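The picture shows the drift upright over the hole: tip near full-image (302,329) with the plate hole around (304,334). I'll check the axis numerically from the depth before lowering.

```bash
python3 - <<'E'
from h import *
d=dict(np.load("side2.npz"));V=pts(d)
m=(abs(V[...,0]-544)<40)&(abs(V[...,1]-180)<40)&(V[...,2]>86)&(V[...,2]<165)
for lo in range(86,165,6):
    k=m&(V[...,2]>=lo)&(V[...,2]<lo+6)
    if k.sum()>2:
        q=np.argwhere(k);z=V[k][:,2].mean();D=7+(z-92.9)*22/60
        print(lo,k.sum(),V[k].mean(0).round(1),"u",q[:,1].min(),q[:,1].max(),"v",q[:,0].min(),q[:,0].max(),"axis y est",(np.percentile(V[k][:,1],90)-D/2).round(1))
E
```

```text
92 4 [544.3 184.4  97.1] u 300 303 v 327 328 axis y est 180.9
98 9 [545.  184.8 101.5] u 299 303 v 325 327 axis y est 180.6
104 12 [543.8 185.3 107.2] u 298 304 v 322 325 axis y est 181.3
110 18 [544.5 186.2 113.3] u 297 305 v 318 323 axis y est 180.7
116 14 [544.5 187.4 118.7] u 296 304 v 318 321 axis y est 180.2
122 24 [543.4 187.8 124.7] u 295 306 v 314 319 axis y est 180.3
128 25 [542.9 188.9 131. ] u 295 306 v 312 317 axis y est 180.9
134 27 [543.3 189.3 136.7] u 294 307 v 309 315 axis y est 180.7
140 34 [542.9 190.7 143.2] u 293 307 v 307 312 axis y est 180.7
146 19 [541.3 192.3 148.2] u 294 306 v 307 310 axis y est 180.9
158 62 [540.6 196.9 162.1] u 285 313 v 291 308 axis y est 187.3
164 70 [543.3 189.4 164.6] u 285 313 v 291 306 axis y est 186.0
```

Call:
jog_arm(motion=[[[0,0,0.15],[0,0,0]],[[0,0,0.2],[0,0,0]],[[0,0,0.2],[0,0,0]],[[0,0,0.15],[0,0,0]],[[0,0,0],[0,0,0]]])

```text
time: 6.05
position: [542.5, 180.9, 139.7]
ee_rot: [[1.0, 0.0, -0.001], [0.0, -1.0, -0.0], [-0.001, 0.0, -1.0]]
force: [-0.1, 0.0, -1.9]
gripper_width: 25.6
grip_force: 30.0
```

Call:
jog_arm(motion=[[[0,0,0.1],[0,0,0]],[[0,0,0.1],[0,0,0]],[[0,-0.02,0.07],[0,0,0]],[[0,-0.02,0.05],[0,0,0]],[[0,0,0],[0,0,0]]])

```text
time: 6.68
position: [542.9, 182.9, 121.3]
ee_rot: [[1.0, -0.0, 0.0], [-0.0, -1.0, -0.001], [0.0, 0.001, -1.0]]
force: [0.1, -5.0, -2.7]
gripper_width: 25.5
grip_force: 30.0
```

Call:
jog_arm(motion=[[[0,-0.03,0.08],[0,0,0]],[[0,-0.03,0.08],[0,0,0]],[[0,-0.03,0.08],[0,0,0]],[[0,-0.02,0.06],[0,0,0]],[[0,0,0],[0,0,0]]])

```text
time: 7.3
position: [542.6, 189.7, 103.1]
ee_rot: [[1.0, -0.0, -0.001], [-0.0, -1.0, -0.001], [-0.001, 0.001, -1.0]]
force: [-0.1, -3.6, -3.1]
gripper_width: 25.9
grip_force: 30.0
```

Call:
jog_arm(motion=[[[0,0,0.05],[0,0,0]],[[0,-0.01,0.05],[0,0,0]],[[0,0,0.03],[0,0,0]],[[0,0,0.02],[0,0,0]],[[0,0,0],[0,0,0]]])

```text
time: 7.92
position: [542.6, 190.4, 94.6]
ee_rot: [[1.0, -0.0, -0.001], [-0.0, -1.0, -0.0], [-0.001, 0.0, -1.0]]
force: [-1.7, -5.2, 1.7]
gripper_width: 25.5
grip_force: 30.0
```

Call:
jog_arm(motion=[[[0,0,0.03],[0,0,0]],[[0,0,0],[0,0,0]],[[0,0,0],[0,0,0]]])

```text
time: 8.3
position: [542.8, 190.7, 94.5]
ee_rot: [[1.0, 0.0, 0.0], [0.0, -1.0, 0.001], [0.0, -0.001, -1.0]]
force: [-11.7, -5.6, 17.2]
gripper_width: 25.8
grip_force: 30.0
```

Call:
jog_arm(motion=[[[0,0,-0.1],[0,0,0]],[[0,0,-0.4],[0,0,0]],[[0,0,-0.6],[0,0,0]],[[0,0,-0.8],[0,0,0]],[[0,0,-0.7],[0,0,0]]])

```text
time: 8.93
position: [542.8, 190.9, 250.5]
ee_rot: [[1.0, 0.0, 0.001], [0.0, -1.0, 0.001], [0.001, -0.001, -1.0]]
force: [0.3, -0.1, -2.2]
gripper_width: 25.2
grip_force: 30.0
```

```bash
python3 - <<'E'
from cell import *
from h import *
avg(state,camera,2)
d=camera("side");V=pts(d);np.savez("side3.npz",**d)
P=state()["position"]
m=(abs(V[...,0]-P[0])<30)&(abs(V[...,1]-P[1])<40)
for a,b in((-75,-65),(-60,-50),(-45,-35)):
    k=m&(V[...,2]>=P[2]+a)&(V[...,2]<P[2]+b);q=np.argwhere(k);z=V[k][:,2].mean()
    D=7+(z-P[2]+90.5)*22/60;print(k.sum(),V[k].mean(0).round(1),(np.percentile(V[k][:,1],90)-D/2).round(1))
cv2.imwrite("pics/out.png",cv2.resize(d["pixels"][300:400,240:360],None,fx=4,fy=4))
E
```

```text
t 9.03 pos [544.  191.2 255.2] sd [0.07 0.02 1.27] F [ 0.4  0.4 -0. ] w 25.6
29 [545.3 197.1 181.4] 191.5
43 [544.6 199.  195.6] 191.5
62 [544.1 201.2 211.1] 191.1
```

View pics/out.png

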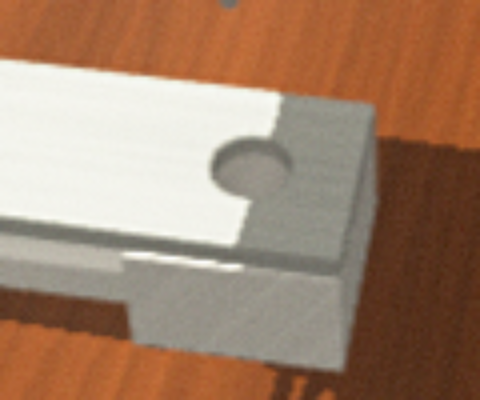

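The picture shows the plate hole at full-image (303,342), with the plate edge now parallel to the mount and no mount face showing through the hole. Next the drift goes back to the rack.

Call:
jog_arm(motion=[[[-0.06,0.5,0],[0,0,0]],[[-0.06,0.9,0],[0,0,0]],[[-0.06,0.9,0],[0,0,0]],[[-0.06,0.9,0],[0,0,0]],[[-0.04,0.9,0],[0,0,0]]])

```text
time: 9.7
position: [525.4, -56.9, 247.0]
ee_rot: [[1.0, 0.0, -0.001], [0.0, -1.0, 0.001], [-0.001, -0.001, -1.0]]
force: [0.6, 0.7, -2.8]
gripper_width: 25.7
grip_force: 30.0
```

Call:
jog_arm(motion=[[[0,0.9,0],[0,0,0]],[[0,0.9,0],[0,0,0]],[[0,0.6,0],[0,0,0]],[[0,0.2,0],[0,0,0]],[[0,0,0],[0,0,0]]])

```text
time: 10.32
position: [525.9, -211.4, 247.5]
ee_rot: [[1.0, -0.001, -0.001], [-0.001, -1.0, 0.001], [-0.001, -0.001, -1.0]]
force: [0.4, 0.3, -2.9]
gripper_width: 25.8
grip_force: 30.0
```

Call:
jog_arm(motion=[[[0,0,0],[0,0,0]],[[0,0,0],[0,0,0]]])

```text
time: 10.58
position: [526.2, -210.4, 248.7]
ee_rot: [[1.0, 0.001, 0.0], [0.001, -1.0, 0.0], [0.0, -0.0, -1.0]]
force: [-0.0, 0.2, -3.2]
gripper_width: 26.1
grip_force: 30.0
```

```bash
python3 - <<'E'
from cell import *
from h import *
avg(state,camera,2)
E
```

```text
t 10.68 pos [ 526.2 -210.7  248.8] sd [0.   0.08 0.01] F [-0.6  0.4 -2.4] w 25.6
```

Call:
jog_arm(motion=[[[0.01,0.065,0.2],[0,0,0]],[[0,0,0.5],[0,0,0]],[[0,0,0.6],[0,0,0]],[[0,0,0.4],[0,0,0]],[[0,0,0.1],[0,0,0]]])

```text
time: 11.3
position: [525.9, -215.1, 138.4]
ee_rot: [[1.0, 0.0, -0.003], [0.0, -1.0, 0.001], [-0.003, -0.001, -1.0]]
force: [0.4, 0.3, -2.6]
gripper_width: 25.5
grip_force: 30.0
```

Call:
jog_arm(motion=[[[0,0,0],[0,0,0]],[[0,0,0.1],[0,0,0]],[[0,0,0.1],[0,0,0]],[[0,0,0],[0,0,0]]])

```text
time: 11.8
position: [526.5, -215.2, 128.2]
ee_rot: [[1.0, 0.0, -0.001], [0.0, -1.0, 0.0], [-0.001, -0.0, -1.0]]
force: [-0.0, 0.3, -2.5]
gripper_width: 25.4
grip_force: 30.0
```

Call:
jog_arm(motion=[[[0,0,0.07],[0,0,0]],[[0,0,0.07],[0,0,0]],[[0,0,0.04],[0,0,0]],[[0,0,0],[0,0,0]]])

```text
time: 12.3
position: [526.6, -215.4, 117.8]
ee_rot: [[1.0, 0.0, -0.0], [0.0, -1.0, -0.0], [-0.0, 0.0, -1.0]]
force: [0.2, -0.4, -2.6]
gripper_width: 25.5
grip_force: 30.0
```

Call:
jog_arm(motion=[[[0,0,0.015],[0,0,0]],[[0,0,0],[0,0,0]]])

```text
time: 12.55
position: [526.7, -215.4, 117.5]
ee_rot: [[1.0, -0.0, 0.0], [-0.0, -1.0, -0.0], [0.0, 0.0, -1.0]]
force: [-2.9, 1.8, 4.6]
gripper_width: 25.7
grip_force: 30.0
```

Call:
jog_arm(motion=[[[0,0,0],[0,0,0]],[[0,0,0],[0,0,0]],[[0,0,0],[0,0,0]]], grip=0.45)

```text
time: 12.92
position: [526.7, -215.3, 116.8]
ee_rot: [[1.0, 0.0, -0.0], [0.0, -1.0, 0.0], [-0.0, -0.0, -1.0]]
force: [0.2, -0.5, 0.1]
gripper_width: 49.2
grip_force: 0.0
```

Call:
jog_arm(motion=[[[0,0,-0.2],[0,0,0]],[[0,0,-0.5],[0,0,0]],[[0,0,-0.6],[0,0,0]],[[-0.9,0,-0.2],[0,0,0]],[[-0.9,0,0],[0,0,0]]])

```text
time: 13.55
position: [417.9, -215.4, 208.8]
ee_rot: [[1.0, 0.001, 0.002], [0.001, -1.0, -0.001], [0.002, 0.001, -1.0]]
force: [-0.6, -0.5, 0.1]
gripper_width: 51.3
grip_force: 0.0
```

```bash
python3 - <<'E'
from cell import *
from h import *
avg(state,camera,2)
c=camera("top");W=pts(c);np.savez("top4.npz",**c)
R=(370,200,540,300)
for lo,hi,h in((155,175,165),(127,140,134),(96,104,99)):
  for b in blobs(c,W,lo,hi,R): print(lo,b.sum(),W[b].mean(0).round(1))
d=camera("side");np.savez("side4.npz",**d);V=pts(d)
for b in blobs(d,V,155,170,(300,160,400,270)): print("side",b.sum(),V[b].mean(0).round(1))
a=c["pixels"][190:310,350:550];e=d["pixels"][150:270,280:400]
cv2.imwrite("pics/back.png",cv2.resize(np.hstack([a,e]),None,fx=2.5,fy=2.5))
E
```

```text
t 13.65 pos [ 414.6 -215.2  208.7] sd [1.21 0.15 0.03] F [ 1.4 -0.6  1.5] w 51.1
155 212 [ 528.  -212.1  164.1]
127 251 [ 544.1 -140.6  133.7]
127 33 [ 523.  -204.6  134.3]
96 229 [ 538.6 -137.3   99. ]
96 281 [ 524.5 -208.4   99.1]
side 92 [ 529.  -209.3  163.1]
```

View pics/back.png

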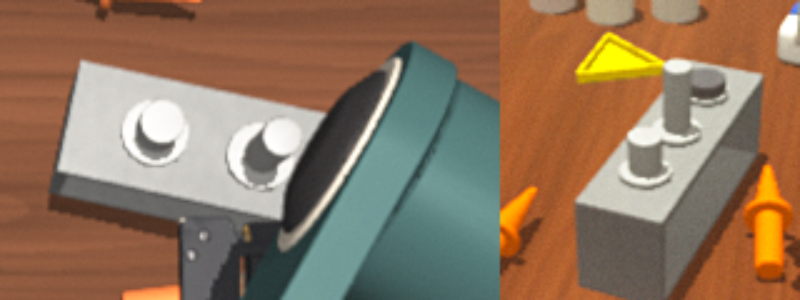

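Both crops show the drift back upright in its middle hole (handle tops at (280,137) top, (678,70) side), with the bolt on its left and the stub on its right. Next is the bolt.

Call:
jog_arm(motion=[[[0.5,-0.3,0],[0,0,0]],[[0.6,-0.4,0],[0,0,0]],[[0.6,-0.4,0],[0,0,0]],[[0.46,-0.12,0],[0,0,0]],[[0,0,0],[0,0,0]]])

```text
time: 14.38
position: [550.2, -141.1, 206.1]
ee_rot: [[1.0, 0.002, -0.002], [0.002, -1.0, 0.001], [-0.002, -0.001, -1.0]]
force: [-0.4, 0.0, -0.2]
gripper_width: 51.3
grip_force: 0.0
```

```bash
python3 - <<'E'
from cell import *
from h import *
avg(state,camera,2)
c=dict(np.load("top4.npz"));W=pts(c);d=dict(np.load("side4.npz"));V=pts(d)
zz=np.nan_to_num(W[...,2],nan=99)
m=(zz<62)[225:265,205:250].astype(np.uint8)
n,l,s,ce=cv2.connectedComponentsWithStats(m)
for i in range(1,n):
    if s[i,4]>60: k=np.argwhere(l==i)[:,::-1]+[205,225];print("depth hole",len(k),k.min(0),k.max(0))
for nm,c,b in(("top",c,(205,225,250,265)),("side",d,(285,325,325,360))):
    g=cv2.cvtColor(c["pixels"],cv2.COLOR_BGR2GRAY)
    x0,y0,x1,y1=b
    print(nm)
    for v in range(y0,y1,1 if nm=="side" else 2): print(v,*g[v,x0:x1:1])
E
```

```text
t 14.47 pos [ 548.9 -141.8  206.4] sd [0.31 0.19 0.11] F [ 0.  -0.8 -0.3] w 51.3
depth hole 117 [247 225] [249 264]
depth hole 250 [214 237] [231 254]
top
225 248 248 249 249 248 249 249 249 249 249 248 247 248 249 249 248 247 248 249 249 248 247 248 247 248 248 249 249 250 250 250 250 250 249 250 250 250 251 252 252 253 220 219 255 255
227 248 248 249 249 248 249 250 249 249 249 249 247 247 248 249 248 247 248 249 249 249 248 247 248 248 248 249 249 249 249 250 251 250 249 249 250 250 251 252 252 254 220 171 255 255
229 248 248 249 249 249 249 249 249 249 249 249 247 248 248 249 248 247 248 250 249 249 247 248 248 248 249 249 249 249 250 250 251 250 250 250 250 250 251 252 253 255 221 168 255 255
231 248 248 248 248 249 249 250 249 249 249 248 248 247 248 249 248 247 247 250 249 248 247 248 248 249 249 249 249 249 250 250 251 250 250 249 250 250 252 252 252 255 223 168 255 255
233 248 248 249 248 248 249 250 249 248 249 248 248 247 249 250 248 247 249 250 250 249 248 248 248 249 249 249 248 250 250 250 250 250 250 249 250 251 252 252 252 255 222 167 255 255
235 248 249 249 249 249 2
[... 7739 characters left out ...]
 242 241 241 240 238 239 240 242 240 239 241
356 241 240 241 242 241 241 240 241 242 240 241 241 241 240 240 241 240 240 240 237 239 240 239 239 241 240 239 240 241 240 241 241 241 241 240 241 240 239 241 241
357 240 240 239 239 240 240 239 239 240 241 241 242 242 242 239 241 240 240 240 239 240 241 240 239 240 239 237 238 237 239 239 239 240 239 240 239 239 240 241 243
358 246 243 243 243 241 242 241 240 239 239 238 239 240 240 241 240 241 240 242 239 241 241 240 241 242 240 240 241 240 241 239 239 239 239 238 237 240 239 238 240
359 231 236 241 246 249 247 246 246 244 242 241 242 239 241 240 239 239 239 239 238 239 240 240 240 240 241 244 241 240 241 241 241 241 242 241 241 241 238 241 242
```

Call:
jog_arm(motion=[[[-0.09,0,0.1],[0,0,0]],[[0,0,0.5],[0,0,0]],[[0,0,0.5],[0,0,0]],[[0,0,0.4],[0,0,0]],[[0,0,0.14],[0,0,0]]])

```text
time: 15.1
position: [541.7, -142.3, 107.2]
ee_rot: [[1.0, -0.001, -0.001], [-0.001, -1.0, 0.0], [-0.001, -0.0, -1.0]]
force: [0.7, -0.6, -0.0]
gripper_width: 50.7
grip_force: 0.0
```

Call:
jog_arm(motion=[[[0,0,0],[0,0,0]],[[0,0,0],[0,0,0]]])

```text
time: 15.35
position: [543.2, -142.4, 109.8]
ee_rot: [[1.0, -0.0, 0.001], [-0.0, -1.0, -0.0], [0.001, 0.0, -1.0]]
force: [0.6, -0.3, 0.5]
gripper_width: 51.2
grip_force: 0.0
```

Call:
jog_arm(motion=[[[0,0,0.11],[0,0,0]],[[0,0,0],[0,0,0]],[[0,0,0],[0,0,0]]])

```text
time: 15.72
position: [542.9, -142.2, 102.0]
ee_rot: [[1.0, 0.0, 0.0], [0.0, -1.0, -0.0], [0.0, 0.0, -1.0]]
force: [0.5, 0.4, 0.3]
gripper_width: 51.3
grip_force: 0.0
```

Call:
jog_arm(motion=[[[0,0,0],[0,0,0]],[[0,0,0],[0,0,0]],[[0,0,0],[0,0,0]],[[0,0,0],[0,0,0]]], grip=1)

```text
time: 16.23
position: [542.9, -142.3, 102.0]
ee_rot: [[1.0, -0.0, 0.0], [-0.0, -1.0, -0.0], [0.0, 0.0, -1.0]]
force: [0.7, -1.7, 0.2]
gripper_width: 29.6
grip_force: 30.0
```

Call:
jog_arm(motion=[[[0,0,-0.2],[0,0,0]],[[0,0,-0.5],[0,0,0]],[[0,0,-0.7],[0,0,0]],[[0,0,-0.3],[0,0,0]],[[0,0,0],[0,0,0]]])

```text
time: 16.85
position: [543.1, -142.2, 204.6]
ee_rot: [[1.0, 0.0, 0.001], [0.0, -1.0, -0.0], [0.001, 0.0, -1.0]]
force: [-0.4, -0.7, -4.1]
gripper_width: 29.4
grip_force: 30.0
```

Call:
jog_arm(motion=[[[0,-0.5,0],[0,0,0]],[[0,-0.9,0],[0,0,0]],[[0,-0.9,0],[0,0,0]],[[0,-0.9,0],[0,0,0]],[[0,-0.9,0],[0,0,0]]])

```text
time: 17.48
position: [542.0, 105.5, 201.8]
ee_rot: [[1.0, -0.0, -0.002], [-0.0, -1.0, -0.0], [-0.002, 0.0, -1.0]]
force: [1.4, -0.2, -4.3]
gripper_width: 29.7
grip_force: 30.0
```

Call:
jog_arm(motion=[[[0,-0.8,0],[0,0,0]],[[0,-0.5,0.3],[0,0,0]],[[0,-0.12,0.3],[0,0,0]],[[0,0,0],[0,0,0]],[[0,0,0],[0,0,0]]])

```text
time: 18.1
position: [543.0, 188.1, 168.0]
ee_rot: [[1.0, -0.001, -0.0], [-0.001, -1.0, -0.0], [-0.0, 0.0, -1.0]]
force: [0.4, -0.2, -3.4]
gripper_width: 29.5
grip_force: 30.0
```

```bash
python3 - <<'E'
from cell import *
from h import *
avg(state,camera,2)
d=camera("side");V=pts(d)
P=state()["position"]
m=(abs(V[...,0]-P[0])<30)&(abs(V[...,1]-P[1])<40)
for a,b in((-62,-50),(-50,-38),(-38,-26)):
    k=m&(V[...,2]>=P[2]+a)&(V[...,2]<P[2]+b);q=np.argwhere(k)
    print(k.sum(),V[k].mean(0).round(1),"midx",((np.percentile(V[k][:,0],2)+np.percentile(V[k][:,0],98))/2).round(1),"y axis",(np.percentile(V[k][:,1],92)-12).round(1))
E
```

```text
t 18.2 pos [543.2 188.2 168.5] sd [0.04 0.04 0.1 ] F [ 0.2 -0.3 -3.8] w 29.6
76 [543.4 198.  112.8] midx 545.1 y axis 189.1
76 [543.4 197.6 124.4] midx 545.1 y axis 188.9
85 [542.8 197.2 136.4] midx 544.5 y axis 188.5
```

Call:
jog_arm(motion=[[[0,0,0.3],[0,0,0]],[[0,0,0.2],[0,0,0]],[[0,0,0.15],[0,0,0]],[[0,0,0.1],[0,0,0]],[[0,0,0],[0,0,0]]])

```text
time: 18.88
position: [542.7, 189.0, 122.5]
ee_rot: [[1.0, 0.0, -0.001], [0.0, -1.0, -0.0], [-0.001, 0.0, -1.0]]
force: [0.1, 0.5, -4.1]
gripper_width: 29.4
grip_force: 30.0
```

Entered with no contact; continuing.

Call:
jog_arm(motion=[[[0,0,0.15],[0,0,0]],[[0,0,0.2],[0,0,0]],[[0,0,0.15],[0,0,0]],[[0,0,0.1],[0,0,0]],[[0,0,0],[0,0,0]]])

```text
time: 19.5
position: [542.6, 189.0, 86.4]
ee_rot: [[1.0, 0.0, -0.001], [0.0, -1.0, -0.0], [-0.001, 0.0, -1.0]]
force: [-0.8, -0.7, -4.2]
gripper_width: 29.5
grip_force: 30.0
```

Call:
jog_arm(motion=[[[0,0,0],[0,0,0]],[[0,0,0],[0,0,0]]])

```text
time: 19.75
position: [543.0, 189.1, 87.4]
ee_rot: [[1.0, 0.0, 0.001], [0.0, -1.0, 0.0], [0.001, -0.0, -1.0]]
force: [-1.1, 0.4, -4.9]
gripper_width: 29.4
grip_force: 30.0
```

Call:
jog_arm(motion=[[[0,0,0.06],[0,0,0]],[[0,0,0.05],[0,0,0]],[[0,0,0.03],[0,0,0]],[[0,0,0],[0,0,0]],[[0,0,0],[0,0,0]]])

```text
time: 20.38
position: [542.8, 189.0, 79.0]
ee_rot: [[1.0, -0.0, 0.0], [-0.0, -1.0, -0.0], [0.0, 0.0, -1.0]]
force: [-5.2, -1.4, 4.2]
gripper_width: 29.4
grip_force: 30.0
```

Call:
jog_arm(motion=[[[0,0,0],[0,0,0]],[[0,0,0],[0,0,0]],[[0,0,0],[0,0,0]],[[0,0,0],[0,0,0]]], grip=0.45)

```text
time: 20.88
position: [542.9, 189.1, 78.5]
ee_rot: [[1.0, -0.0, 0.0], [-0.0, -1.0, 0.0], [0.0, -0.0, -1.0]]
force: [0.3, -0.3, -0.8]
gripper_width: 50.7
grip_force: 0.0
```

Call:
jog_arm(motion=[[[0,0,-0.2],[0,0,0]],[[0,0,-0.6],[0,0,0]],[[0,0,-0.7],[0,0,0]],[[-0.6,0.7,-0.3],[0,0,0]],[[-0.6,0.7,0],[0,0,0]]])

```text
time: 21.5
position: [470.5, 104.5, 188.9]
ee_rot: [[1.0, 0.001, 0.003], [0.001, -1.0, 0.0], [0.003, -0.0, -1.0]]
force: [1.5, -0.2, 1.1]
gripper_width: 51.3
grip_force: 0.0
```

Call:
jog_arm(motion=[[[-0.5,0.7,0],[0,0,0]],[[0,0.8,0],[0,0,0]],[[0,0.5,0],[0,0,0]],[[0,0,0],[0,0,0]]])

```text
time: 22.0
position: [440.8, -16.4, 187.5]
ee_rot: [[1.0, -0.003, 0.001], [-0.003, -1.0, -0.0], [0.001, 0.0, -1.0]]
force: [0.4, -0.2, 0.4]
gripper_width: 50.9
grip_force: 0.0
```

```bash
python3 - <<'E'
from cell import *
from h import *
avg(state,camera,2)
c=camera("top");W=pts(c);d=camera("side");V=pts(d)
for n,q,Q,B in(("top",c,W,(190,215,260,270)),("side",d,V,(270,290,340,360))):
  for lo,hi in((106,116),(73,80)):
    for b in blobs(q,Q,lo,hi,B,40): print(n,lo,b.sum(),Q[b].mean(0).round(1))
a=cv2.resize(c["pixels"][190:290,180:280],(390,390));e=cv2.resize(d["pixels"][150:400,200:450],(390,390))
cv2.imwrite("pics/end.png",np.hstack([a,e]))
E
```

```text
t 22.1 pos [440.9 -15.1 187.3] sd [0.02 0.32 0.11] F [0.8 0.2 0.4] w 51.0
top 106 234 [544.6 190.5 110.4]
top 73 226 [539.8 186.1  76.1]
side 106 228 [544.5 192.3 111.2]
side 73 250 [542.6 198.6  76.6]
```

View pics/end.png

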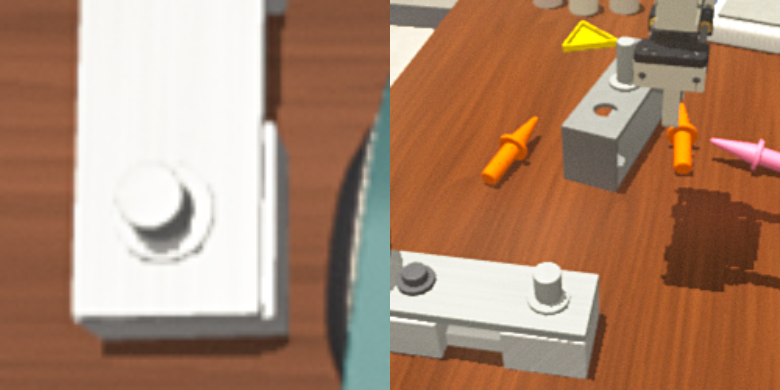

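The picture shows the bolt seated with its collar flat on the plate: head near (155,195) in the top crop and (547,275) in the side crop, collar top 76 mm, head top 111 mm. The drift stands in its own rack hole, and the gripper is clear. I'm handing the job in.

```bash
python3 -c "
from cell import *
print(close_job())"
```

```text
the job is handed in; nothing more can be done
None
```

The drift went fully home, levered the plate into line and is back in its own rack hole; the long bolt is seated with its collar flat on the plate and released, and I handed the job in at about 22 s, with no verdict returned.

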